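# Find the socket that fits the cover nut and hold it seated

### The job

The brass hexagon nut on the round steel cover is of unknown size: try the socket tools from the tray on it (red band is the smallest, then yellow, then blue the largest; the right one is the smallest that goes on) and push the one that fits down over the nut, fully home and upright. The program finishes while the gripper is still holding that tool seated on the nut; the other two tools must then stand upright on the tray. Knock no tool over and leave the other things on the bench where they are.

Things in the scene. Friction and masses are not known exactly. Their poses are not given: they have to be found in the camera images.
- red_socket_grip (a point): Grip point of the red-band socket tool (smallest bore, 22 mm across flats), standing mouth down: steel hexagon body 53 mm over corners, round band and collar up to 37 mm, dark square shank 20 x 20 mm up to 90 mm; about 0.25 kg. Point on the axis, 68 mm above the mouth. z up, x and y normal to shank flats; two of the bore's six flats normal to x. Bore 25 mm deep. Tools differ only in band and bore.
- yellow_socket_grip (a point): Grip point of the yellow-band socket tool (middle bore, 28 mm across flats), standing mouth down: steel hexagon body 53 mm over corners, round band and collar up to 37 mm, dark square shank 20 x 20 mm up to 90 mm; about 0.25 kg. Point on the axis, 68 mm above the mouth. z up, x and y normal to shank flats; two of the bore's six flats normal to x. Bore 25 mm deep. Tools differ only in band and bore.
- blue_socket_grip (a point): Grip point of the blue-band socket tool (largest bore, 34 mm across flats), standing mouth down: steel hexagon body 53 mm over corners, round band and collar up to 37 mm, dark square shank 20 x 20 mm up to 90 mm; about 0.25 kg. Point on the axis, 68 mm above the mouth. z up, x and y normal to shank flats; two of the bore's six flats normal to x. Bore 25 mm deep. Tools differ only in band and bore.
- nut_a: Fixed brass hexagon nut, 18 mm high, top 2.5 mm bevelled; one of three (20, 26, 32 mm across flats; which name has which size is not told). The one on the cover is the nut in question, the other two are parked spares. Origin: centre of its underside; z up; two of its six flats normal to x. The stud stands 2 mm out of its top.
- nut_b: Fixed brass hexagon nut, 18 mm high, top 2.5 mm bevelled; one of three (20, 26, 32 mm across flats; which name has which size is not told). The one on the cover is the nut in question, the other two are parked spares. Origin: centre of its underside; z up; two of its six flats normal to x. The stud stands 2 mm out of its top.
- nut_c: Fixed brass hexagon nut, 18 mm high, top 2.5 mm bevelled; one of three (20, 26, 32 mm across flats; which name has which size is not told). The one on the cover is the nut in question, the other two are parked spares. Origin: centre of its underside; z up; two of its six flats normal to x. The stud stands 2 mm out of its top.
- cover (a point): Centre of the top face of the fixed steel cover (86 mm across) on a blue plate (110 x 250 mm); the nut in question stands on it here; z up. A tool that goes on stops with its mouth on this face (grip point 68 mm above it); one too small stops with its mouth about 16 to 18 mm above it. Spare nuts: same height, on black bosses 90 and 145 mm away.
- tray: Fixed tray, 110 mm (x) by 260 mm (y): black rubber floor 4 mm thick, steel rim 8 mm high. Origin at the centre of its underside. The three tools stand on its floor in a row along y, 82 mm apart, in any order.
- beaker: Bystander, to be left alone: glass beaker, 71 mm wide, 90 mm high. Origin at the centre of its underside.
- flask: Bystander, to be left alone: conical flask, 64 mm wide, 104 mm high. Origin at the centre of its underside.
- brown_bottle: Bystander, to be left alone: brown bottle with black cap, 60 mm wide, 118 mm high. Origin at the centre of its underside.
- wash_bottle: Bystander, to be left alone: white squeeze bottle with red cap and bent spout, 66 x 109 mm, 186 mm high. Origin at the centre of its underside.
- dish: Bystander, to be left alone: clear shallow dish, 57 mm wide, 12 mm high. Origin at the centre of its underside.
- can: Bystander, to be left alone: small aluminium can, 55 mm wide, 41 mm high. Origin at the centre of its underside.
- spanner: Bystander, to be left alone: open spanner, 28 x 172 mm, 8 mm thick. Origin at the centre of its underside.
Things that resemble listed ones, but are neither listed nor needed, are in the scene too. What is shaped like the part that bears blue_socket_grip but purple or turquoise is not meant.

How it is judged:
At the end, for the whole second after the job is handed in: The tool that matches the nut on the cover is down over it (grip point under 72 mm above the cover, so mouth within 4 mm of it; within 5 mm of the nut's axis, within 0.08 rad of upright), at rest and gripped by the fingers with over 2 N; the other two tools stand upright (0.1 rad) on the tray floor (((horizontal distance between nut_c and cover below 0.008 m and horizontal distance between red_socket_grip and nut_c below 0.005 m and z of red_socket_grip in the frame of cover below 0.072 m and angle between red_socket_grip's own z axis and vertical below 0.08 rad and contact force between the fingers and red_socket above 2 N and linear speed of red_socket below 0.02 m/s and z of yellow_socket_grip in the frame of tray between 0.068 and 0.077 m and x of yellow_socket_grip in the frame of tray between -0.06 and 0.06 m and y of yellow_socket_grip in the frame of tray between -0.135 and 0.135 m and angle between each of yellow_socket_grip, blue_socket_grip's own z axis and vertical below 0.1 rad and z of blue_socket_grip in the frame of tray between 0.068 and 0.077 m and x of blue_socket_grip in the frame of tray between -0.06 and 0.06 m and y of blue_socket_grip in the frame of tray between -0.135 and 0.135 m) or (horizontal distance between nut_a and cover below 0.008 m and horizontal distance between yellow_socket_grip and nut_a below 0.005 m and z of yellow_socket_grip in the frame of cover below 0.072 m and angle between yellow_socket_grip's own z axis and vertical below 0.08 rad and contact force between the fingers and yellow_socket above 2 N and linear speed of yellow_socket below 0.02 m/s and z of red_socket_grip in the frame of tray between 0.068 and 0.077 m and x of red_socket_grip in the frame of tray between -0.06 and 0.06 m and y of red_socket_grip in the frame of tray between -0.135 and 0.135 m and angle between each of red_socket_grip, blue_socket_grip's own z axis and vertical below 0.1 rad and z of blue_socket_grip in the frame of tray between 0.068 and 0.077 m and x of blue_socket_grip in the frame of tray between -0.06 and 0.06 m and y of blue_socket_grip in the frame of tray between -0.135 and 0.135 m) or (horizontal distance between nut_b and cover below 0.008 m and horizontal distance between blue_socket_grip and nut_b below 0.005 m and z of blue_socket_grip in the frame of cover below 0.072 m and angle between blue_socket_grip's own z axis and vertical below 0.08 rad and contact force between the fingers and blue_socket above 2 N and linear speed of blue_socket below 0.02 m/s and z of red_socket_grip in the frame of tray between 0.068 and 0.077 m and x of red_socket_grip in the frame of tray between -0.06 and 0.06 m and y of red_socket_grip in the frame of tray between -0.135 and 0.135 m and angle between each of red_socket_grip, yellow_socket_grip's own z axis and vertical below 0.1 rad and z of yellow_socket_grip in the frame of tray between 0.068 and 0.077 m and x of yellow_socket_grip in the frame of tray between -0.06 and 0.06 m and y of yellow_socket_grip in the frame of tray between -0.135 and 0.135 m))); the arm keeps its last pose, push and grip.
It fails at once if a socket tool is knocked over (tilted beyond 0.5 rad) (angle between any of red_socket_grip, yellow_socket_grip, blue_socket_grip's own z axis and vertical above 0.5 rad).
It fails at once if a bystander is moved by more than 30 mm (distance of any of beaker, flask, brown_bottle, wash_bottle, dish, can, spanner from where it was at the start of the episode above 0.03 m).
It also fails if it takes over 72 s, if anything falls off the work surface, if the arm or the gripper's body presses on something with over 40 N, if the wrist force passes 120 N, or if a joint passes its speed limit or range.

### The arm

A 7-joint arm with a two-finger parallel gripper is mounted at the origin on a cart in front of the work surface, level with it; the furniture and walls round the work are solid. World frame = base frame: x ahead of the robot, y to its left, z up, the work surface at z = 0. Lengths are in m, angles in rad, forces in N, time in s.
With the tool pointing down it reaches from about 0.35 to 0.9 m from the base axis. Payload 7.2 kg.
Tool frame: the origin (TCP) lies at the very end of the fingers, on their centre line; the grasp point (between the pads) lies 19 mm behind it; y points along the fingers, x is the direction in which the jaws open and shut, and the axes are right-handed (so a half turn about y gives the same grasp; the last joint's range is limited). The gripper opens to 88 mm and grips with 3 to 60 N. Pads are 20 mm wide; open, the fingers measure 115 mm over their backs; the gripper's body (75 mm by 178 mm) begins 61 mm behind the grasp point.
Start: joints at [-1.349, 0.411, -0.013, 1.596, 0.006, 1.134, -0.082], TCP at [0.179, 0.599, 0.223] pointing down, gripper open.
Joint ranges: [-2.95, 2.95], [-0.29, 1.99], [-1.47, 1.44], [0.14, 2.54], [-1.03, 4.17], [0.13, 1.85], [-2.86, 2.86]. Speed limits (rad/s): [2.39, 2.39, 3.01, 3.01, 3.14, 3.14, 3.14].

### API

Orientations are given as a 3x3 rotation matrix whose columns are the frame's x, y, z axes.
In Python, from cell import * gives the robot as it stands.
- The arm moves only by the tool play_rows, never from a script. Its argument "plan" is a list of rows, each a list of 5 numbers: the shift along the tool's x, y, z in m, then the turn about the tool's y in degrees, then the finger opening in m, from 0 to 0.0878. A call has exactly 10 rows; each row is the pose to reach, as a shift and turn from the pose measured when the call began, along the tool's axes at that moment; what a row does not reach only later rows make up. A row lasts 1/12 s, in which the tool goes at most 41.7 mm and 7.16 degrees, less where a joint would pass 70% of its speed; a pose out of reach is approached as far as the arm can. A call with a gripper value outside its range is refused whole. The fingers move at their own pace and stop on an object; "force" is the grip in N (left out, the last holds). Time passes only in rows, so rows that repeat a pose let the fingers close, or fill a call up. It gives the time, the measured TCP pose, the force and the opening at its end, in the units of the state.
- get_obs(): the state, without advancing time (a new reading comes with each control period).
- grab_frame(name): name is "side" or "top" or "wrist"; returns the picture (420x560x3 uint8, red, green, blue); there is no depth.
- calibration(name): a dict with "K" (3x3 intrinsics, pixels), "k1" (the pictures are not rectified: a ray, as slopes to the right and down, at radius r is drawn at 1 + k1 r^2 times it, then the intrinsics apply), "origin" and "attitude" of the camera in the world; the wrist camera has in their place "mount" (4x4, takes a point from camera to tool coordinates, whose origin is the TCP and whose axes are the tool frame's). Camera axes: x right, y up, looking along -z (the intrinsics and any distortion apply to the point x, -y, -z); pixel columns grow to the right and rows downward; lengths in m; the calibration is good to about 2 mm. A picture is of the moment at which its call begins: read the wrist's pose just before it. calibration takes no time and is no camera call.
- finish_job(): hands the job in, once; it reports no verdict.
The state is a dict: "clock": time; "joint_positions": joint angles; "joint_vel": joint speeds; "joint_torque": joint torques, N m; "tcp_pos": TCP position; "ee_rot": TCP orientation; "contact_force": force on the tool from outside, world axes, zero at the start; "torque": the same for the moment, N m; "opening": finger opening in m.
Only numpy, scipy, OpenCV 4.12 (cv2) and the standard library are available. Lean on these libraries where they do the work, as an engineer would, in place of code of your own. Each camera call takes 0.05 s, during which the arm holds its last target. There are 200 camera calls.

## Working session

There is one attempt and no reset: what is moved stays moved. The work goes in short steps, Python scripts to look and compute and a tool call to move; the robot and the scene stay as the last step left them, time stands still between calls to the robot, and variables do not carry over. Pictures are saved under pics/ and viewed, about 8 in all and at most 12, crops included, and the job is handed in when it is done.

Besides the shell and the picture viewer there is one more tool, called after ">>>" by a JSON object that holds its "method" and its "body". play_rows: Moves the arm, as the interface text tells. Its arguments: {"type":"object","properties":{"plan":{"type":"array"},"force":{"type":"number"}},"required":["plan"]}

```bash
mkdir -p pics; ls; python3 - <<'E'
from cell import *
import cv2
o=get_obs(); print({k:o[k] for k in('clock','tcp_pos','ee_rot','contact_force','opening')})
for n in('side','top','wrist'):
    print(n,calibration(n))
for n in('side','top'):
    cv2.imwrite(f'pics/{n}0.png',cv2.cvtColor(grab_frame(n),cv2.COLOR_RGB2BGR))
E
```

```text
pics
{'clock': 0.0, 'tcp_pos': array([0.17851155, 0.59845475, 0.22184107]), 'ee_rot': array([[ 2.85776835e-01, -3.27514710e-04, -9.58296141e-01],
       [ 9.58294951e-01, -1.51461513e-03,  2.85776998e-01],
       [-1.54504601e-03, -9.99998799e-01, -1.18986226e-04]]), 'contact_force': array([0.95879562, 0.57091914, 1.62502717]), 'opening': 0.08773560742153753}
side {'K': array([[382.18875402,   0.        , 277.34735224],
       [  0.        , 382.18875402, 205.98378162],
       [  0.        ,   0.        ,   1.        ]]), 'k1': -0.03142970850436875, 'origin': array([0.60761619, 1.05495374, 0.66187145]), 'attitude': array([[-0.99990956,  0.01285242,  0.00396074],
       [-0.00267882, -0.47893676,  0.87784532],
       [ 0.01317938,  0.87775531,  0.47892788]])}
top {'K': array([[399.81721233,   0.        , 278.54532996],
       [  0.        , 399.81721233, 208.02055651],
       [  0.        ,   0.        ,   1.        ]]), 'k1': -0.09947020565291678, 'origin': array([ 0.38087367, -0.04435412,  1.16601744]), 'attitude': array([[ 5.34272708e-02,  9.78032681e-01, -2.01488467e-01],
       [-9.98571591e-01,  5.22169095e-02, -1.13212976e-02],
       [-5.51494048e-04,  2.01805525e-01,  9.79425457e-01]])}
wrist {'K': array([[290.89864059,   0.        , 275.85473863],
       [  0.        , 290.89864059, 208.15075472],
       [  0.        ,   0.        ,   1.        ]]), 'k1': -0.029351186814506398, 'mount': array([[ 9.99999366e-01,  8.58085260e-04, -7.29459154e-04,
         4.59174496e-04],
       [-9.29956209e-04,  2.63759369e-01, -9.64588062e-01,
        -1.62887603e-01],
       [-6.35297112e-04,  9.64588129e-01,  2.63760000e-01,
         7.13993806e-02],
       [ 0.00000000e+00,  0.00000000e+00,  0.00000000e+00,
         1.00000000e+00]])}
```

View pics/top0.png

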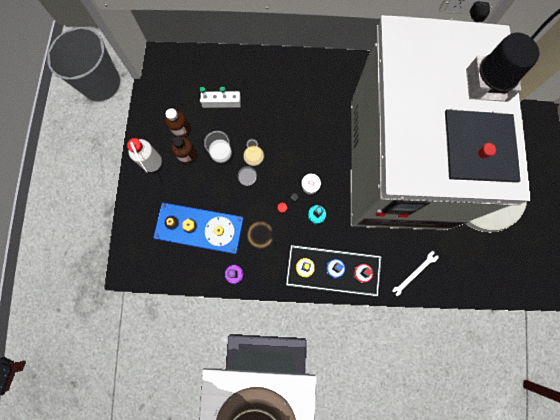

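View pics/side0.png

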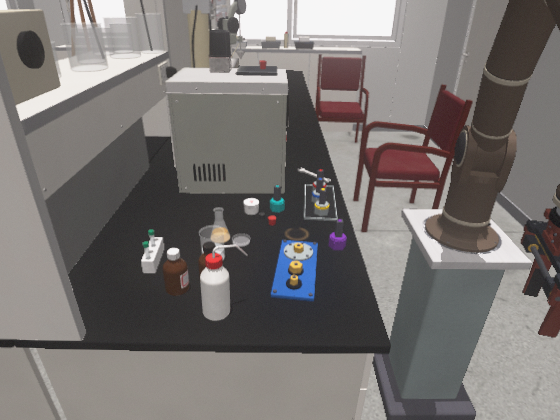

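The top view (right is −y, up is +x) shows three candidates in the tray: yellow tool (305,267), blue (336,268) and red (364,273). The look-alikes are turquoise (317,213) and purple (234,274), both standing outside the tray. The cover is at (220,231), with spare nuts at (189,226) and (171,222).

```bash
cat > h.py <<'E'
from cell import *
import cv2, numpy as np
def cam(n,o=None):
    c=calibration(n)
    if n=='wrist':
        o=o or get_obs(); M=np.array(c['mount']); R=o['ee_rot']
        return c,R@M[:3,:3],o['tcp_pos']+R@M[:3,3]
    return c,np.array(c['attitude']),np.array(c['origin'])
def ray(n,px,o=None):
    c,A,p=cam(n,o); K=c['K']; px=np.atleast_2d(np.array(px,float))
    d=np.c_[(px[:,0]-K[0,2])/K[0,0],(px[:,1]-K[1,2])/K[1,1]]; u=d.copy()
    for _ in range(20): u=d/(1+c['k1']*(u**2).sum(1,keepdims=True))
    return p,np.c_[u[:,0],-u[:,1],-np.ones(len(u))]@A.T
def onz(n,px,z,o=None):
    p,d=ray(n,px,o); return p+d*((z-p[2])/d[:,2])[:,None]
def proj(n,P,o=None):
    c,A,p=cam(n,o); q=(np.atleast_2d(P)-p)@A; u=np.c_[q[:,0]/-q[:,2],-q[:,1]/-q[:,2]]
    u=u*(1+c['k1']*(u**2).sum(1,keepdims=True)); K=c['K']
    return u*[K[0,0],K[1,1]]+[K[0,2],K[1,2]]
def save(n,im): cv2.imwrite(f'pics/{n}.png',cv2.cvtColor(im,cv2.COLOR_RGB2BGR))
def shift(P,o=None):  # world point -> shift along tool axes from present TCP
    o=o or get_obs(); return o['ee_rot'].T@(np.array(P)-o['tcp_pos'])
E
python3 - <<'E'
from h import *
np.set_printoptions(precision=4,suppress=True)
print('tools(top z.09)',onz('top',[(306,267),(337,268),(364,273)],.09))
print('tray corners z.008',onz('top',[(290,247),(381,256),(379,294),(287,287)],.008))
print('plate',onz('top',[(160,204),(243,215),(238,252),(154,238)],.01))
print('cover+nuts z.03',onz('top',[(220,231),(189,226),(171,222)],.03))
print('bench box near',onz('top',[(351,226),(489,229)],.0))
b=cv2.cvtColor(grab_frame('top'),cv2.COLOR_RGB2BGR)[190:310,140:400]
cv2.imwrite('pics/crop.png',cv2.resize(b,None,fx=3,fy=3,interpolation=2))
E
```

```text
tools(top z.09) [[ 0.4454 -0.1138  0.09  ]
 [ 0.4469 -0.1969  0.09  ]
 [ 0.4371 -0.2699  0.09  ]]
tray corners z.008 [[ 0.5056 -0.0703  0.008 ]
 [ 0.4927 -0.3361  0.008 ]
 [ 0.3836 -0.3315  0.008 ]
 [ 0.3907 -0.0673  0.008 ]]
plate [[0.6121 0.3231 0.01  ]
 [0.5922 0.0724 0.01  ]
 [0.4827 0.0792 0.01  ]
 [0.5094 0.3296 0.01  ]]
cover+nuts z.03 [[0.5383 0.1332 0.03  ]
 [0.5478 0.2243 0.03  ]
 [0.5566 0.2782 0.03  ]]
bench box near [[ 0.5779 -0.248   0.    ]
 [ 0.5899 -0.6719  0.    ]]
```

View pics/crop.png

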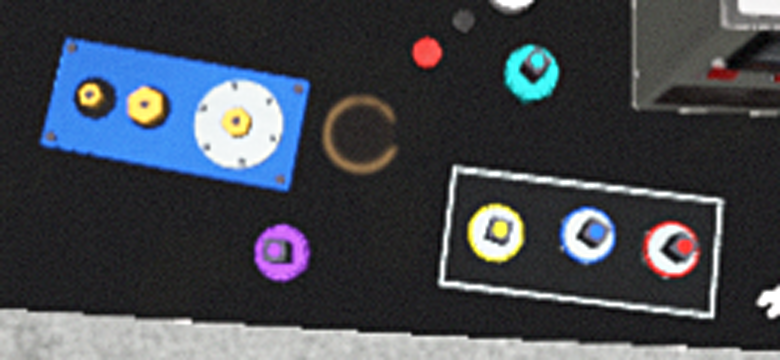

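```bash
python3 - <<'E'
from h import *
print(shift([.53,.14,.20]))
E
```

```text
[-0.33900174  0.02244995 -0.46784844]
```

>>> {"method": "play_rows", "body": {"plan": [[-0.339,0.022,-0.468,-12,0.0878],[-0.339,0.022,-0.468,-12,0.0878],[-0.339,0.022,-0.468,-12,0.0878],[-0.339,0.022,-0.468,-12,0.0878],[-0.339,0.022,-0.468,-12,0.0878],[-0.339,0.022,-0.468,-12,0.0878],[-0.339,0.022,-0.468,-12,0.0878],[-0.339,0.022,-0.468,-12,0.0878],[-0.339,0.022,-0.468,-12,0.0878],[-0.339,0.022,-0.468,-12,0.0878]]}}

```text
clock: 0.98
tcp_pos: [0.4325, 0.2665, 0.2067]
ee_rot: [[0.08, -0.0, -0.997], [0.997, -0.001, 0.08], [-0.001, -1.0, 0.0]]
contact_force: [0.6, 0.6, 0.2]
opening: 0.0879
```

```bash
python3 - <<'E'
from h import *
print(shift([.53,.14,.20]), get_obs()['tcp_pos'])
E
```

```text
[-0.11829282  0.00681077 -0.10728442] [0.43253257 0.26651003 0.20669607]
```

>>> {"method": "play_rows", "body": {"plan": [[-0.03,0.007,-0.03,0,0.0878],[-0.06,0.007,-0.06,0,0.0878],[-0.09,0.007,-0.085,0,0.0878],[-0.118,0.007,-0.107,0,0.0878],[-0.118,0.007,-0.107,0,0.0878],[-0.118,0.007,-0.107,0,0.0878],[-0.118,0.007,-0.107,0,0.0878],[-0.118,0.007,-0.107,0,0.0878],[-0.118,0.007,-0.107,0,0.0878],[-0.118,0.007,-0.107,0,0.0878]]}}

```text
clock: 1.82
tcp_pos: [0.5292, 0.1417, 0.1998]
ee_rot: [[0.078, -0.0, -0.997], [0.997, -0.001, 0.078], [-0.001, -1.0, 0.0]]
contact_force: [-0.0, -0.1, 0.6]
opening: 0.0878
```

```bash
python3 - <<'E'
from h import *
import json
o=get_obs(); im=grab_frame('wrist'); save('w1',im)
json.dump({k:np.array(o[k]).tolist() for k in('tcp_pos','ee_rot')},open('w1.json','w'))
print(o['tcp_pos'])
E
```

```text
[0.5291643  0.14165925 0.1998266 ]
```

View pics/w1.png

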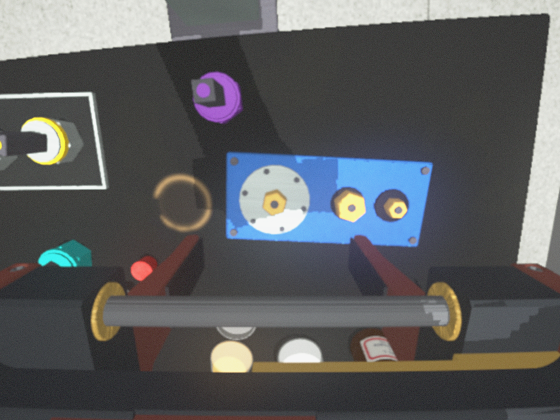

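The wrist view shows the cover nut at (274,203) and the spares at (349,206), large, and (396,208), small. I'll measure sizes and yaw next.

```bash
python3 - <<'E'
from h import *
import json
np.set_printoptions(precision=4,suppress=True)
o={k:np.array(v) for k,v in json.load(open('w1.json')).items()}
im=cv2.cvtColor(cv2.imread('pics/w1.png'),cv2.COLOR_BGR2RGB)
cv2.imwrite('pics/w1c.png',cv2.resize(im[155:255,225:435,::-1],None,fx=3.8,fy=3.8,interpolation=cv2.INTER_CUBIC))
def blobs(im,win):
    h=cv2.cvtColor(im,cv2.COLOR_RGB2HSV)
    m=cv2.inRange(h,(12,110,60),(34,255,255)); k=np.zeros_like(m); k[win[1]:win[3],win[0]:win[2]]=255; m&=k
    cs,_=cv2.findContours(m,cv2.RETR_EXTERNAL,cv2.CHAIN_APPROX_NONE)
    return [cv2.convexHull(c) for c in sorted(cs,key=lambda c:c[0,0,0]) if cv2.contourArea(c)>30]
W=blobs(im,(240,170,430,240))
T=blobs(cv2.cvtColor(cv2.imread('pics/top0.png'),cv2.COLOR_BGR2RGB),(150,200,245,255))
S=blobs(cv2.cvtColor(cv2.imread('pics/side0.png'),cv2.COLOR_BGR2RGB),(270,235,320,290))
def cen(c): m=cv2.moments(c); return m['m10']/m['m00'],m['m01']/m['m00']
def tri(a):
    A=np.zeros((3,3));b=np.zeros(3)
    for n,px,oo in a:
        p,d=ray(n,px,oo); d=d[0]/np.linalg.norm(d[0]); P=np.eye(3)-np.outer(d,d); A+=P;b+=P@p
    return np.linalg.solve(A,b)
S=sorted(S,key=lambda c:cen(c)[1]); T=sorted(T,key=lambda c:-cen(c)[0])
for L,n in((W,'W'),(T,'T'),(S,'S')): print(n,[(np.round(cen(c),1),cv2.contourArea(c)) for c in L])
for w,t,s in zip(W,T,S):
    print('WT',tri([('wrist',cen(w),o),('top',cen(t),None)]),'WS',tri([('wrist',cen(w),o),('side',cen(s),None)]))
    print('size',np.sqrt(np.ptp(onz('wrist',w[:,0],.03,o)[:,0])*np.ptp(onz('wrist',w[:,0],.03,o)[:,1])))
E
```

```text
W [(array([273.7, 202.5]), 359.5), (array([347.6, 202.6]), 286.5)]
T [(array([218.7, 230.2]), 54.0), (array([188.5, 225.1]), 109.5), (array([169.9, 221.3]), 54.0)]
S [(array([298. , 247.5]), 59.5), (array([294.7, 272.1]), 225.0)]
WT [0.5414 0.1381 0.0279] WS [0.5423 0.1386 0.0256]
size 0.026473224155273308
WT [0.5522 0.2288 0.017 ] WS [0.5543 0.2307 0.0085]
size 0.027982939687998074
```

View pics/w1c.png

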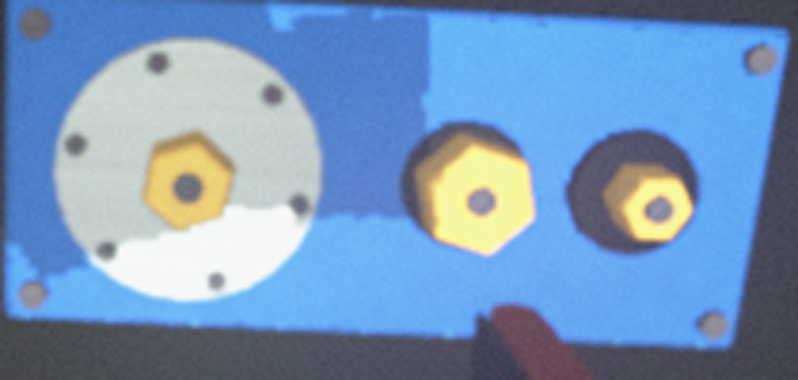

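The cover nut is clearly the middle size, between the two spares, so it should be 26 mm and match yellow. I'll take a closer look for yaw and centre.

>>> {"method": "play_rows", "body": {"plan": [[-0.003,0.03,-0.011,0,0.0878],[-0.003,0.06,-0.011,0,0.0878],[-0.003,0.085,-0.011,0,0.0878],[-0.003,0.085,-0.011,0,0.0878],[-0.003,0.085,-0.011,0,0.0878],[-0.003,0.085,-0.011,0,0.0878],[-0.003,0.085,-0.011,0,0.0878],[-0.003,0.085,-0.011,0,0.0878],[-0.003,0.085,-0.011,0,0.0878],[-0.003,0.085,-0.011,0,0.0878]]}}

```text
clock: 2.7
tcp_pos: [0.5404, 0.1377, 0.1158]
ee_rot: [[0.078, 0.001, -0.997], [0.997, -0.0, 0.078], [0.0, -1.0, -0.001]]
contact_force: [0.0, 0.1, -0.2]
opening: 0.0881
```

```bash
cat >> h.py <<'E'
import json
def snap(name):
    o=get_obs(); im=grab_frame('wrist'); save(name,im)
    o={k:np.array(o[k]) for k in('tcp_pos','ee_rot')}
    json.dump({k:v.tolist() for k,v in o.items()},open(name+'.json','w')); return o,im
def load(name):
    return {k:np.array(v) for k,v in json.load(open(name+'.json')).items()},cv2.cvtColor(cv2.imread(f'pics/{name}.png'),cv2.COLOR_BGR2RGB)
E
python3 - <<'E'
from h import *
np.set_printoptions(precision=4,suppress=True)
o,im=snap('w2'); print(o['tcp_pos'])
c=proj('wrist',[.541,.138,.03],o)[0].astype(int); print(c)
x,y=c-[75,60]
cv2.imwrite('pics/w2c.png',cv2.resize(im[y:y+120,x:x+150,::-1],None,fx=5,fy=5,interpolation=cv2.INTER_CUBIC)); print(x,y)
E
```

```text
[0.5404 0.1377 0.1158]
[275 212]
200 152
```

View pics/w2c.png

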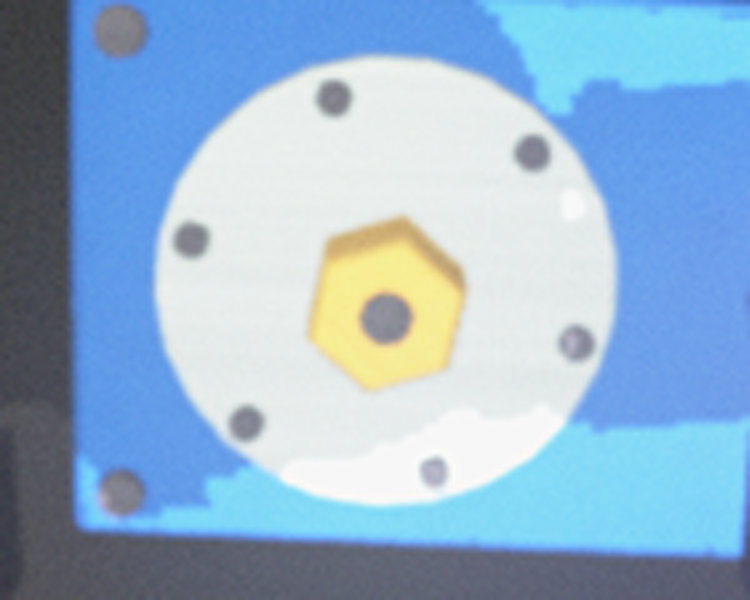

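```bash
python3 - <<'E'
from h import *
np.set_printoptions(precision=4,suppress=True)
o,im=load('w2')
f=lambda p:(np.array(p,float)+.5)/5-.5+[200,152]
E=f([(155,280),(617,285),(388,55),(380,506)])
for z in(.0,.01,.02,.03):
    q=onz('wrist',E,z,o); print(z,np.linalg.norm(q[0]-q[1]),np.linalg.norm(q[2]-q[3]),q.mean(0))
V=f([(403,238),(465,290),(447,370),(372,390),(308,335),(325,255)])
for z in(.03,.035):
    q=onz('wrist',V,z,o)[:,:2]; print(z,q.mean(0),'stud',onz('wrist',f([(386,318)]),z+.002,o))
    d=np.roll(q,-1,0)-q; a=np.degrees(np.arctan2(d[:,1],d[:,0])); print('edge yaw mod60',a%60,'AF',[abs(np.cross(d[i]/np.linalg.norm(d[i]),q[(i+3)%6]-q[i])) for i in range(6)])
E
```

```text
0.0 0.09183976403427643 0.09307471379852461 [0.5463 0.1385 0.    ]
0.01 0.08854302568745616 0.08973364491267254 [0.5435 0.1387 0.01  ]
0.02 0.08524628734063591 0.0863925760268205 [0.5408 0.1389 0.02  ]
0.03 0.08194954899381565 0.08305150714096843 [0.538  0.1391 0.03  ]
0.03 [0.5431 0.139 ] stud [[0.5433 0.1388 0.032 ]]
edge yaw mod60 [44.7975 44.0987 41.2251 43.1353 43.279  38.1168] AF [np.float64(0.025029245561271375), np.float64(0.025779299959494916), np.float64(0.02649296832835537), np.float64(0.024604817999965615), np.float64(0.02558037810541317), np.float64(0.0256324921225481)]
0.035 [0.5416 0.1391] stud [[0.5418 0.1389 0.037 ]]
edge yaw mod60 [44.7975 44.0987 41.2251 43.1353 43.279  38.1168] AF [np.float64(0.024525796337651732), np.float64(0.02526076381271844), np.float64(0.02596007714297625), np.float64(0.024109905898477783), np.float64(0.025065843160061357), np.float64(0.025116908932997246)]<stdin>:11: DeprecationWarning: Arrays of 2-dimensional vectors are deprecated. Use arrays of 3-dimensional vectors instead. (deprecated in NumPy 2.0)
```

>>> {"method": "play_rows", "body": {"plan": [[0,-0.04,0,0,0.0878],[-0.03,-0.06,0.01,0,0.0878],[-0.07,-0.06,0.022,0,0.0878],[-0.105,-0.06,0.035,0,0.0878],[-0.14,-0.06,0.045,0,0.0878],[-0.175,-0.06,0.057,0,0.0878],[-0.21,-0.06,0.07,0,0.0878],[-0.245,-0.06,0.08,0,0.0878],[-0.26,-0.06,0.085,0,0.0878],[-0.26,-0.06,0.085,0,0.0878]]}}

```text
clock: 3.58
tcp_pos: [0.4335, -0.1187, 0.176]
ee_rot: [[0.084, 0.001, -0.996], [0.996, -0.001, 0.084], [-0.001, -1.0, -0.001]]
contact_force: [-0.0, 0.3, 0.7]
opening: 0.0876
```

>>> {"method": "play_rows", "body": {"plan": [[0,0,0,0,0.0878],[0,0,0,0,0.0878],[0,0,0,0,0.0878],[0,0,0,0,0.0878],[0,0,0,0,0.0878],[0,0,0,0,0.0878],[0,0,0,0,0.0878],[0,0,0,0,0.0878],[0,0,0,0,0.0878],[0,0,0,0,0.0878]]}}

```text
clock: 4.42
tcp_pos: [0.4335, -0.1187, 0.176]
ee_rot: [[0.084, 0.001, -0.996], [0.996, -0.001, 0.084], [-0.001, -1.0, -0.001]]
contact_force: [-0.2, -1.0, -0.1]
opening: 0.0875
```

```bash
python3 - <<'E'
from h import *
np.set_printoptions(precision=4,suppress=True)
o,im=snap('w3'); print(o['tcp_pos'])
c=proj('wrist',[.445,-.114,.07],o)[0].astype(int)
x,y=c-[75,60]; print(x,y)
cv2.imwrite('pics/w3c.png',cv2.resize(im[y:y+120,x:x+150,::-1],None,fx=5,fy=5,interpolation=cv2.INTER_CUBIC))
E
```

```text
[ 0.4335 -0.1187  0.176 ]
206 156
```

View pics/w3c.png

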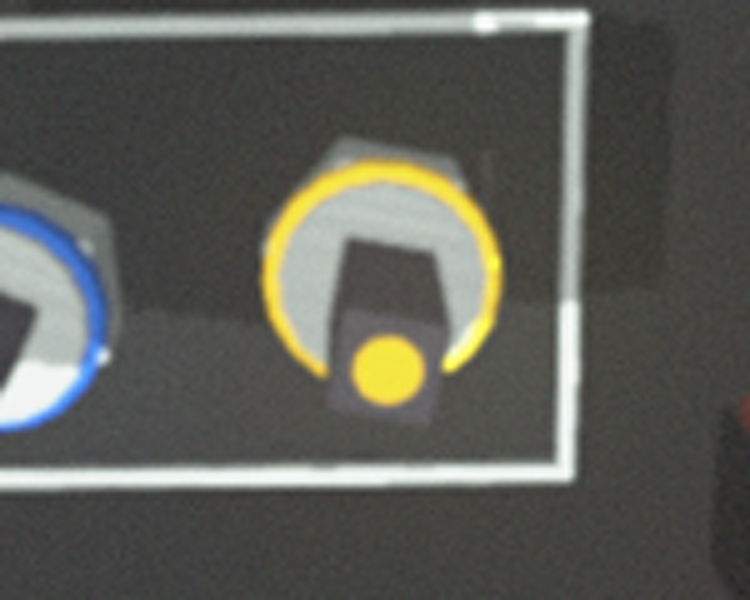

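The yellow dot is at crop (388,371) and the shank top is a clean square with corners at (343,308), (447,320), (432,424) and (328,410). The upper body flat runs parallel to the shank edge across the image, so the tool's x axis lies along image-vertical.

```bash
python3 - <<'E'
from h import *
np.set_printoptions(precision=4,suppress=True)
o,im=load('w3')
f=lambda p:(np.array(p,float)+.5)/5-.5+[206,156]
q=onz('wrist',f([(343,308),(447,320),(432,424),(328,410)]),.094,o)
d=np.roll(q,-1,0)-q; print('edges len',np.linalg.norm(d,axis=1),'yaw',np.degrees(np.arctan2(d[:,1],d[:,0])),q.mean(0))
C=onz('wrist',f([(388,371)]),.094,o)[0]; print('dot',C)
e=onz('wrist',f([(345,138),(455,158)]),.02,o); e=e[1]-e[0]; print('body edge',np.degrees(np.arctan2(e[1],e[0])))
print('jaw yaw',np.degrees(np.arctan2(o['ee_rot'][1,0],o['ee_rot'][0,0])))
C[2]=.004+.068-.019; print('shift',shift(C))
E
```

```text
edges len [0.0185 0.0198 0.0189 0.0194] yaw [  78.2508  -11.698  -103.051   167.0484] [ 0.449  -0.1131  0.094 ]
dot [ 0.4499 -0.1131  0.094 ]
body edge 74.70215969381908
jaw yaw 85.17188151044823
shift [ 0.0071  0.123  -0.0157]
```

>>> {"method": "play_rows", "body": {"plan": [[0.007,0.0,-0.015,7.6,0.06],[0.007,0.0,-0.015,7.6,0.06],[0.007,0.01,-0.015,7.6,0.06],[0.007,0.035,-0.015,7.6,0.06],[0.007,0.06,-0.015,7.6,0.06],[0.007,0.085,-0.015,7.6,0.06],[0.007,0.105,-0.015,7.6,0.06],[0.007,0.122,-0.015,7.6,0.06],[0.007,0.122,-0.015,7.6,0.06],[0.007,0.122,-0.015,7.6,0.06]]}}

```text
clock: 5.3
tcp_pos: [0.4477, -0.1135, 0.0532]
ee_rot: [[0.214, -0.002, -0.977], [0.977, -0.001, 0.214], [-0.001, -1.0, 0.001]]
contact_force: [-0.2, 1.0, 0.3]
opening: 0.0601
```

>>> {"method": "play_rows", "body": {"plan": [[0,0,0,0,0.0],[0,0,0,0,0.0],[0,0,0,0,0.0],[0,0,0,0,0.0],[0,0,0,0,0.0],[0,0,0,0,0.0],[0,0,0,0,0.0],[0,0,0,0,0.0],[0,0,0,0,0.0],[0,0,0,0,0.0]], "force": 40}}

```text
clock: 6.13
tcp_pos: [0.4479, -0.1134, 0.0535]
ee_rot: [[0.214, -0.001, -0.977], [0.977, -0.001, 0.214], [-0.001, -1.0, 0.001]]
contact_force: [0.0, -0.1, 5.9]
opening: 0.02
```

>>> {"method": "play_rows", "body": {"plan": [[0,-0.03,0,0,0.0],[0,-0.06,0,0,0.0],[0,-0.09,0,0,0.0],[0.02,-0.1,-0.003,-4,0.0],[0.05,-0.1,-0.007,-8,0.0],[0.08,-0.1,-0.011,-12,0.0],[0.11,-0.1,-0.015,-16,0.0],[0.14,-0.1,-0.02,-20,0.0],[0.17,-0.1,-0.024,-25,0.0],[0.17,-0.1,-0.024,-25,0.0]]}}

```text
clock: 6.97
tcp_pos: [0.509, 0.0543, 0.1527]
ee_rot: [[-0.231, -0.001, -0.973], [0.973, 0.002, -0.231], [0.002, -1.0, 0.001]]
contact_force: [-0.2, 1.0, -1.6]
opening: 0.0201
```

```bash
python3 - <<'E'
from h import *
o=get_obs(); print(shift([.5413,.139,.14]),np.degrees(np.arctan2(o['ee_rot'][1,0],o['ee_rot'][0,0])),o['tcp_pos'],o['joint_positions'])
E
```

```text
[ 0.07495932  0.01284608 -0.05098485] 103.35780933731866 [0.50902448 0.05426853 0.15273758] [-0.36415412  0.29672948  0.20011552  1.95818425 -0.07688225  0.89435659
  1.67959316]
```

>>> {"method": "play_rows", "body": {"plan": [[0.03,0.0,-0.02,0.9,0.0],[0.055,0.0,-0.04,0.9,0.0],[0.075,0.0,-0.051,0.9,0.0],[0.075,0.012,-0.051,0.9,0.0],[0.075,0.012,-0.051,0.9,0.0],[0.075,0.012,-0.051,0.9,0.0],[0.075,0.012,-0.051,0.9,0.0],[0.075,0.012,-0.051,0.9,0.0],[0.075,0.012,-0.051,0.9,0.0],[0.075,0.012,-0.051,0.9,0.0]]}}

```text
clock: 7.8
tcp_pos: [0.5415, 0.1384, 0.1414]
ee_rot: [[-0.215, -0.0, -0.977], [0.977, 0.002, -0.215], [0.002, -1.0, -0.0]]
contact_force: [-0.4, 0.0, -2.6]
opening: 0.02
```

```bash
python3 - <<'E'
from h import *
np.set_printoptions(precision=4,suppress=True)
o,im=snap('w4'); s=grab_frame('side'); save('s4',s)
print(o['tcp_pos'],get_obs()['contact_force'])
a=cv2.resize(im[110:290,185:365,::-1],(600,600),interpolation=2)
c=proj('side',[.541,.139,.07])[0].astype(int); print(c)
cv2.imwrite('pics/w4c.png',a)
h=cv2.cvtColor(im,cv2.COLOR_RGB2HSV); m=cv2.inRange(h,(20,140,140),(33,255,255)); n,l,st,ce=cv2.connectedComponentsWithStats(m)
for i in range(1,n):
    if st[i,4]>40: print(st[i],ce[i],onz('wrist',[ce[i]],o['tcp_pos'][2]+.041,o))
E
```

```text
[0.5415 0.1384 0.1414] [ 0.2201 -0.55   -2.1867]
[298 234]
[238 205  75  46 558] [272.8136 219.1344] [[0.5097 0.1303 0.1824]]
[263 279  26  18 404] [275.6683 288.2178] [[0.5427 0.1388 0.1824]]
[230 322   5  20  64] [231.875  331.8438] [[0.5711 0.1228 0.1824]]
[317 326   6  15  53] [319.8113 333.2642] [[0.5627 0.1656 0.1824]]
```

View pics/w4c.png

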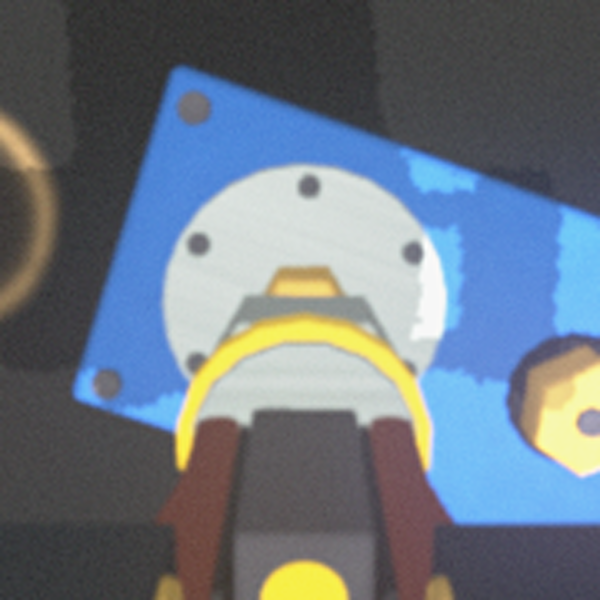

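>>> {"method": "play_rows", "body": {"plan": [[0.001,0.01,0.001,0,0.0],[0.001,0.025,0.001,0,0.0],[0.001,0.04,0.001,0,0.0],[0.001,0.048,0.001,0,0.0],[0.001,0.05,0.001,0,0.0],[0.001,0.052,0.001,0,0.0],[0.001,0.054,0.001,0,0.0],[0.001,0.056,0.001,0,0.0],[0.001,0.058,0.001,0,0.0],[0.001,0.058,0.001,0,0.0]], "force": 50}}

```text
clock: 8.73
tcp_pos: [0.5403, 0.1397, 0.0832]
ee_rot: [[-0.215, -0.0, -0.977], [0.977, 0.002, -0.215], [0.002, -1.0, -0.0]]
contact_force: [0.7, -0.6, -1.8]
opening: 0.0198
```

>>> {"method": "play_rows", "body": {"plan": [[0,0.001,0,0,0.0],[0,0.002,0,0,0.0],[0,0.003,0,0,0.0],[0,0.004,0,0,0.0],[0,0.005,0,0,0.0],[0,0.006,0,0,0.0],[0,0.007,0,0,0.0],[0,0.008,0,0,0.0],[0,0.008,0,0,0.0],[0,0.008,0,0,0.0]]}}

```text
clock: 9.57
tcp_pos: [0.54, 0.1393, 0.0749]
ee_rot: [[-0.215, -0.001, -0.977], [0.977, 0.001, -0.215], [0.002, -1.0, 0.001]]
contact_force: [-0.7, -1.9, -4.1]
opening: 0.02
```

>>> {"method": "play_rows", "body": {"plan": [[0,0.001,0,0,0.0],[0,0.002,0,0,0.0],[0,0.003,0,0,0.0],[0,0.004,0,0,0.0],[0,0.005,0,0,0.0],[0,0.006,0,0,0.0],[0,0.007,0,0,0.0],[0,0.008,0,0,0.0],[0,0.008,0,0,0.0],[0,0.008,0,0,0.0]]}}

```text
clock: 10.4
tcp_pos: [0.54, 0.1393, 0.0676]
ee_rot: [[-0.215, -0.001, -0.977], [0.977, 0.002, -0.215], [0.002, -1.0, 0.0]]
contact_force: [-2.9, -2.4, 7.2]
opening: 0.0199
```

>>> {"method": "play_rows", "body": {"plan": [[0,0.001,0,0,0.0],[0,0.002,0,0,0.0],[0,0.003,0,0,0.0],[0,0.003,0,0,0.0],[0,0.003,0,0,0.0],[0,0.003,0,0,0.0],[0,0.003,0,0,0.0],[0,0.003,0,0,0.0],[0,0.003,0,0,0.0],[0,0.003,0,0,0.0]]}}

```text
clock: 11.23
tcp_pos: [0.5401, 0.1393, 0.0675]
ee_rot: [[-0.215, -0.0, -0.977], [0.977, 0.003, -0.215], [0.003, -1.0, -0.0]]
contact_force: [-11.3, -4.0, 29.8]
opening: 0.0196
```

```bash
python3 - <<'E'
from h import *
np.set_printoptions(precision=4,suppress=True)
o,im=snap('w5'); s=grab_frame('side')
print(o['tcp_pos'],get_obs()['contact_force'])
a=cv2.resize(im[110:310,175:375,::-1],(400,400),interpolation=2)
b=cv2.resize(s[190:290,250:350,::-1],(400,400),interpolation=2)
cv2.imwrite('pics/w5c.png',np.hstack([a,b]))
h=cv2.cvtColor(im,cv2.COLOR_RGB2HSV); m=cv2.inRange(h,(20,140,140),(33,255,255)); n,l,st,ce=cv2.connectedComponentsWithStats(m)
for i in range(1,n):
    if st[i,4]>200: print(ce[i],onz('wrist',[ce[i]],o['tcp_pos'][2]+.041,o))
E
```

```text
[0.5401 0.1393 0.0675] [-10.6378  -4.8354  30.0624]
[275.8208 288.2961] [[0.5413 0.1397 0.1085]]
```

View pics/w5c.png

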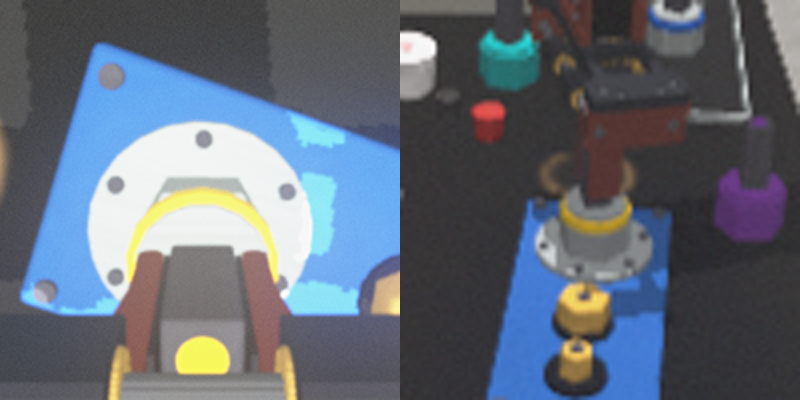

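```bash
python3 -c "
from cell import *
finish_job(); o=get_obs(); print(o['tcp_pos'],o['contact_force'],o['opening'])"
```

```text
the job is handed in; nothing more can be done
the job is handed in; nothing more can be done
```

The yellow socket tool is on the cover nut, fully down and still gripped, and the job was handed in at about 11 s on the robot's clock.

- **Choice of tool:** the nut measured about 25.5 mm across flats and is visibly between the two spares in size. That makes it the 26 mm nut, which takes the yellow 28 mm bore. I didn't try red or blue on it, so they stayed where they were on the tray.
- **Seating:** the tool met no resistance going down past the nut top, then stopped firmly with the TCP at z = 0.0675 m. That puts the mouth at about 0.018 m, against an estimated cover height of about 0.019 m. Pushing on raised the force to about 30 N without moving it further.
- **Last checks:** the wrist and side pictures show the tool upright with no gap to the cover, about 1 mm or less from the measured nut axis. It had not slipped in the grip, and the finger opening was 19.6 mm.
- **Less certain:** there was a sideways force of about 11 N, which suggests the tool rests lightly against one side of the nut. I left it, as position and tilt were fine. The last side crop shows the blue tool standing on the tray; the red one was not in it. A state reading after the hand-in was refused, so nothing was checked after that point.

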